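# Reassemble the bearing of a decorating turntable

## Task

The small decorating turntable was taken apart for cleaning; put it together again on the spindle of its base. First the wide race, into the recess of the base, then the ball cage, then the narrow race, and last the wheel head with its boss up, each lying flat on the one before; lower the parts gently, do not drop them, and leave the small jar, the tape and the ornament near by where they are.

Things in the scene. Friction and masses are not known exactly. Their poses are not given: they have to be found in the camera images.
- base: Grey round casting, fixed: 130 mm wide, 20 mm high, flat top 120 mm wide. In the top a recess 69 mm wide, 3 mm deep; from its centre rises a steel spindle, 18 mm thick up to z 50 mm, then tapering to a 6 mm tip at z 72 mm. Origin: on the axis at the table top, z up. Heights of the finished stack: wide race z 17 to 31 mm, ball cage 31 to 41, narrow race 41 to 53, wheel head from 53
- wide_race: Loose steel ring, the wider bearing race, with a ball track in its upper face: 62 mm outside, bore 24 mm, 14 mm high, about 0.2 kg. Lies flat, the way up it is used. As the recess is 3 mm deep, hold it with the fingertips at least 4 mm above its underside. Origin: centre of its underside; z up
- ball_cage: Loose brass ring with twelve steel balls fixed in it: 56 mm outside, bore 25 mm, 10 mm high over the balls, about 0.09 kg. The brass is 5.6 mm thick and begins 2.2 mm above the underside of the balls. Both faces are alike. Origin: centre, level with the underside of the balls; z up
- narrow_race: Loose plain steel ring, the narrower of the two races, no track to be seen on its upper face: 50 mm outside, bore 22 mm, 12 mm high, 0.08 to 0.17 kg. Lies flat, the way up it is to be used. Origin: centre of its underside; z up
- wheel_head: Loose aluminium wheel head: plate 130 mm across with turned rings (z 12 to 18 mm), below it a hub 44 mm across (z 0 to 12) with a blind bore 21 mm wide, 24 mm deep, open below; on top a boss 32 mm across (z 18 to 48) to hold it by, with a small hole for a bauble stick. About 0.3 kg. Stands on its hub, the way up it is used. Origin: centre of the hub's underside; z up
- jar_small: Bystander: small glass paint jar with a lid, 50 mm wide, 67 mm high. Origin: centre of its underside
- tape_roll: Bystander: roll of masking tape lying flat, 100 mm across, 24 mm high. Origin: centre of its underside
- ornament_1: Bystander: standing silvered glass ornament, about 80 mm wide and 180 mm high. Origin: its middle, at the table top
There are look-alikes about, which are no part of the job. Leave any blue or green look-alike of the narrow_race alone.

How it is judged (in metres and radians):
On the way, in this order (a step that is already met when the one before it is completed fails the run):
1. the wide race lies in the recess of the base (horizontal distance between wide_race and base below 0.006 m and z of wide_race in the frame of base between 0.014 and 0.019 m and angle between wide_race's own z axis and vertical below 0.08 rad), for 0.2 s.
2. the ball cage lies on the wide race, round the spindle (horizontal distance between ball_cage and base below 0.006 m and z of ball_cage in the frame of base between 0.028 and 0.033 m and angle between ball_cage's own z axis and vertical below 0.08 rad), for 0.2 s.
3. the narrow race lies on the ball cage, round the spindle (horizontal distance between narrow_race and base below 0.006 m and z of narrow_race in the frame of base between 0.038 and 0.043 m and angle between narrow_race's own z axis and vertical below 0.08 rad), for 0.2 s.
4. the wheel head sits on the narrow race, over the spindle (horizontal distance between wheel_head and base below 0.006 m and z of wheel_head in the frame of base between 0.05 and 0.055 m and angle between wheel_head's own z axis and vertical below 0.08 rad), for 0.2 s.
At the end, for the whole second after the job is handed in: From the bottom up: wide race in the recess of the base, ball cage, narrow race, wheel head; each within 6 mm of the spindle's axis, at most 2 mm above or 3 mm below its proper height (17, 31, 41 and 53 mm above the base's underside), level within 0.08 rad, at rest and released (all of step 1 and all of step 2 and all of step 3 and all of step 4 and linear speed of each of wide_race, ball_cage, narrow_race, wheel_head below 0.02 m/s and contact force between each of wide_race, ball_cage, narrow_race, wheel_head and the fingers below 0.1 N); the robot touches nothing.
It fails at once if the small paint jar is moved more than 30 mm (distance of jar_small from where it was at the start of the episode above 0.03 m).
It fails at once if the tape roll is moved more than 30 mm (distance of tape_roll from where it was at the start of the episode above 0.03 m).
It fails at once if the glass ornament is moved more than 30 mm (distance of ornament_1 from where it was at the start of the episode above 0.03 m).
It fails at once if a part is dropped on the base from a height (it falls round the spindle faster than 0.75 m/s, a free fall of about 30 mm) ((horizontal distance between wide_race and base below 0.025 m and z of wide_race in the frame of base below 0.08 m and linear speed of wide_race above 0.75 m/s) or (horizontal distance between ball_cage and base below 0.025 m and z of ball_cage in the frame of base below 0.08 m and linear speed of ball_cage above 0.75 m/s) or (horizontal distance between narrow_race and base below 0.025 m and z of narrow_race in the frame of base below 0.08 m and linear speed of narrow_race above 0.75 m/s) or (horizontal distance between wheel_head and base below 0.025 m and z of wheel_head in the frame of base below 0.08 m and linear speed of wheel_head above 0.75 m/s)).
It also fails if it takes over 106 s, if anything falls off the work surface, if the arm or the gripper's body presses on something with over 40 N, if the wrist force passes 120 N, or if a joint passes its speed limit or range.

## Robot

A 7-joint arm with a two-finger parallel gripper is mounted at the origin on a cart in front of the work surface, level with it; the furniture and walls round the work are solid. World frame = base frame: x ahead of the robot, y to its left, z up, the work surface at z = 0. Lengths are in mm, angles in rad, forces in N, time in s.
With the tool pointing down it reaches from about 350 to 900 mm from the base axis. Payload 8.1 kg.
Tool frame: the origin (TCP) lies at the very end of the fingers, on their centre line; the grasp point (between the pads) lies robot.tcp_to_grasp behind it (robot.tcp_to_grasp is the distance from the TCP to the grasp point, in mm); z points along the fingers, y is the line along which they close (so a half turn about z gives the same grasp; the last joint's range is limited). The gripper opens to 85 mm and grips with 20 to 120 N. Pads are 22 mm wide; open, the fingers measure 114 mm over their backs; the gripper's body (76 mm by 85 mm) begins 54 mm behind the grasp point. The pads swing forward as they close: fully open they stand 13 mm farther back than shut.
Start: joints at [1.041, 0.434, 0.025, 1.573, -0.012, 1.134, -0.075], TCP at [258.704, -568.958, 231.323] pointing down, gripper open.
Joint ranges: [-2.62, 2.62], [-0.44, 2.09], [-1.27, 1.32], [0.08, 2.57], [-1.32, 4.46], [0.12, 2], [-2.74, 2.74]. Speed limits (rad/s): [2.22, 2.22, 3.01, 3.01, 3.14, 3.14, 3.14].

## Interface

Orientations are given as a rotation vector (axis times angle).
In Python, from workcell import sense, cams, job, regions_of, landmark_of, robot gives the robot as it stands.
- The arm moves only by the tool arm_command, never from a script. Its arguments are lists of equal length, an entry for each row: "offset": the shift along the tool's x, y, z each as a share of 150 mm, from -1 to 1, a list of three; "twist": the turn about the tool's z as a share of 30 degrees, from -1 to 1; "grip": the opening, from 0 (shut) to 1 (fully open). A call has 1 to 8 rows; each row is the pose to reach, as a shift and turn from the pose commanded when the call began, along the tool's axes at that moment; what a row does not reach only later rows make up. A row lasts 1/8 s, in which the tool goes at most 62.5 mm and 10.7 degrees, less where a joint would pass 70% of its speed; a pose out of reach is approached as far as the arm can. A call with a number of a shift or a turn outside -1 to 1 is refused whole. A call with a gripper value outside its range is refused whole. The fingers move at their own pace and stop on an object; "grip_force" is the grip in N (left out, the last holds). Time passes only in rows, so rows that repeat a pose let the fingers close. It gives the time, the measured TCP pose, the force, the opening and the grip force at its end, in the units of the state.
- sense(): the state, without advancing time (a new reading comes with each control period).
- cams.read_camera(name): name is "scene" or "side" or "wrist"; returns (picture, depth): 384x512x3 uint8, red, green, blue; 384x512 float32, mm along the optical axis (not along the pixel's ray), 0 where there is no reading.
- cams.camera_info(name): a dict with "intrinsics" (3x3 intrinsics, pixels), "extrinsics" (4x4, takes a point from world to camera coordinates); the wrist camera has in their place "tool_from_camera" (4x4, takes a point from camera to tool coordinates, whose origin is the TCP and whose axes are the flange's). Camera axes: x right, y down, z forward; pixel columns grow to the right and rows downward; lengths in mm; the calibration is good to about 2 mm. A picture is of the moment at which its call begins: read the wrist's pose just before it. camera_info takes no time and is no camera call.
- job.sign_off(): hands the job in; it is judged then, once.
Trained networks look in the newest picture that a camera, given by its name, has taken for a name from the list of things; names that differ only in an ending like _2 or _b are one class to them, and where a whole thing is asked for, a point or a joint stands for the part that bears it (a point fixed in the world has none). Each returns a list of dicts, best first, with "score" (0 to 1); they miss things now and then, are a little off and sometimes report something else, mostly with a low value. They report only what shows in the picture. A call takes as long as a camera call. They do not tell look-alikes from the thing itself.
- regions_of(camera, label): "mask" (384x512 bool, what is visible of it).
- landmark_of(camera, label): "point" ([x, y, z] in mm, in world coordinates, good to about 4 mm: a listed point, or the origin of a listed thing).
The state is a dict: "clock": time; "joints": joint angles; "joint_velocities": joint speeds; "tau": joint torques, N m; "position": TCP position; "eef_rot": TCP orientation; "wrist_force": force on the tool from outside, world axes, zero at the start; "torque": the same for the moment, N m; "opening": finger opening in mm; "grasp_force": force on a finger pad.
Only numpy, scipy, OpenCV 4.12 (cv2) and the standard library are available. Lean on these libraries where they do the work, as an engineer would, in place of code of your own. Each camera call takes 0.05 s, during which the arm holds its last target. There are 200 camera calls.

## Working session

There is one attempt and no reset: what is moved stays moved. The work goes in short steps, Python scripts to look and compute and a tool call to move; the robot and the scene stay as the last step left them, time stands still between calls to the robot, and variables do not carry over. Pictures are saved under pics/ and viewed, at most 14 in all, crops included, and the job is handed in when it is done.

Besides the shell and the picture viewer there is one more tool, called after "Request:" by a JSON object that holds its "op" and its "data". arm_command: Moves the arm, as the interface text tells. Its arguments: {"type":"object","properties":{"offset":{"type":"array","items":{"type":"array","items":{"type":"number"}}},"twist":{"type":"array","items":{"type":"number"}},"grip":{"type":"array","items":{"type":"number"}},"grip_force":{"type":"number"}},"required":["offset","twist","grip"]}

```bash
ls; mkdir -p pics
cat > h.py <<'E'
import numpy as np, cv2
from scipy.spatial.transform import Rotation as R
from workcell import sense, cams, job, regions_of, landmark_of, robot
def T(cam):
    i=cams.camera_info(cam); K=np.array(i["intrinsics"])
    if cam=="wrist":
        s=sense(); W=np.eye(4); W[:3,:3]=R.from_rotvec(s["eef_rot"]).as_matrix(); W[:3,3]=s["position"]
        return K, W@np.array(i["tool_from_camera"])
    return K, np.linalg.inv(np.array(i["extrinsics"]))
def cloud(cam):
    K,M=T(cam); p,d=cams.read_camera(cam)
    v,u=np.mgrid[:384,:512]
    c=np.stack([(u-K[0,2])/K[0,0]*d,(v-K[1,2])/K[1,1]*d,d],-1)
    w=c@M[:3,:3].T+M[:3,3]; w[d==0]=np.nan
    return p,d,w
def save(n,p,s=1):
    cv2.imwrite("pics/"+n+".png",cv2.resize(p[...,::-1],None,fx=s,fy=s,interpolation=cv2.INTER_CUBIC))
E
python3 - <<'E'
from h import *
s=sense(); print(s["clock"],s["position"],s["eef_rot"],s["opening"],robot.tcp_to_grasp)
for c in ["scene","side"]:
    p,d,w=cloud(c); save(c+"0",p,1.5)
    np.savez(c+"0.npz",p=p,w=w)
    for n in ["base","wide_race","ball_cage","narrow_race","wheel_head","jar_small","tape_roll","ornament_1"]:
        for r in landmark_of(c,n)[:5]:
            print(c,n,np.round(r["point"]),round(r["score"],2))
print(sense()["clock"])
print(cams.camera_info("wrist"))
E
```

```text
pics
0.0 [ 258.45430015 -568.48841541  230.52249377] [-3.06886512e+00 -6.64850761e-01  7.56233443e-04] 85.40123829825508 18.700000000000003
scene base [613. 288.  -1.] 0.81
scene wide_race [591. -88.  -0.] 0.48
scene ball_cage [517.  90.  -2.] 0.6
scene ball_cage [612. 288.  -1.] 0.21
scene narrow_race [417. 116.   2.] 0.79
scene narrow_race [355. 251.   2.] 0.75
scene narrow_race [ 423. -277.    3.] 0.71
scene narrow_race [459. 339.   2.] 0.55
scene narrow_race [453. 246.   1.] 0.5
scene wheel_head [ 457. -116.   -2.] 0.6
scene jar_small [697. 167.  -3.] 0.65
scene jar_small [592. -89.  -4.] 0.56
scene tape_roll [351. 367.   1.] 0.58
scene ornament_1 [ 421. -283.    2.] 0.89
side base [609. 289.   2.] 0.92
side wide_race [593. -93.   1.] 0.45
side ball_cage [515.  88.  -0.] 0.47
side narrow_race [350. 248.  -1.] 0.59
side narrow_race [460. 338.  -3.] 0.54
side narrow_race [453. 251.  -3.] 0.49
side narrow_race [419. 115.  -1.] 0.47
side wheel_head [ 460. -114.    0.] 0.82
side jar_small [692. 172.  -4.] 0.7
side jar_small [ 460. -116.    3.] 0.35
side tape_roll [347. 371.   2.] 0.87
side ornament_1 [ 425. -283.    1.] 0.7
0.9
{'intrinsics': array([[284.64127086,   0.        , 257.96931462],
       [  0.        , 284.64127086, 190.83873709],
       [  0.        ,   0.        ,   1.        ]]), 'tool_from_camera': array([[ 1.20608616e-03, -9.60611846e-01, -2.77891035e-01,
         7.06791733e+01],
       [ 9.99999220e-01,  1.06828910e-03,  6.47282702e-04,
        -1.41527904e+00],
       [-3.24919467e-04, -2.77891599e-01,  9.60612385e-01,
        -1.42833433e+02],
       [ 0.00000000e+00,  0.00000000e+00,  0.00000000e+00,
         1.00000000e+00]])}
```

View pics/scene0.png

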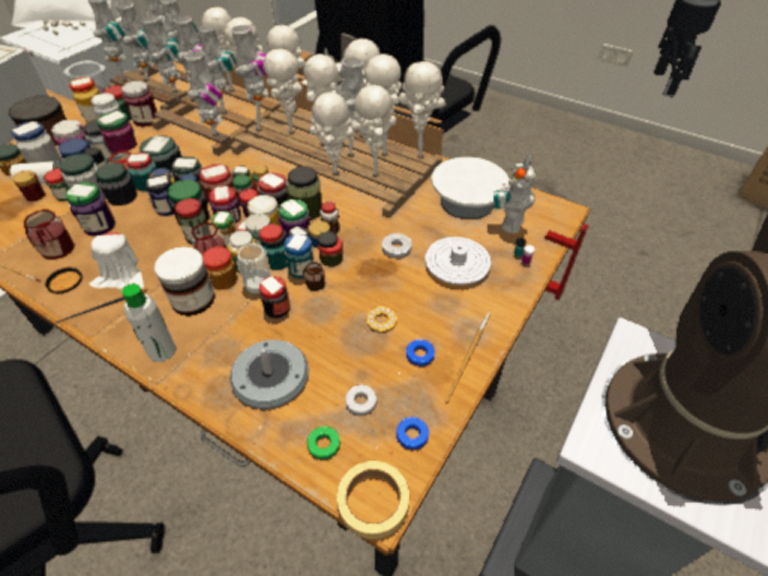

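View pics/side0.png

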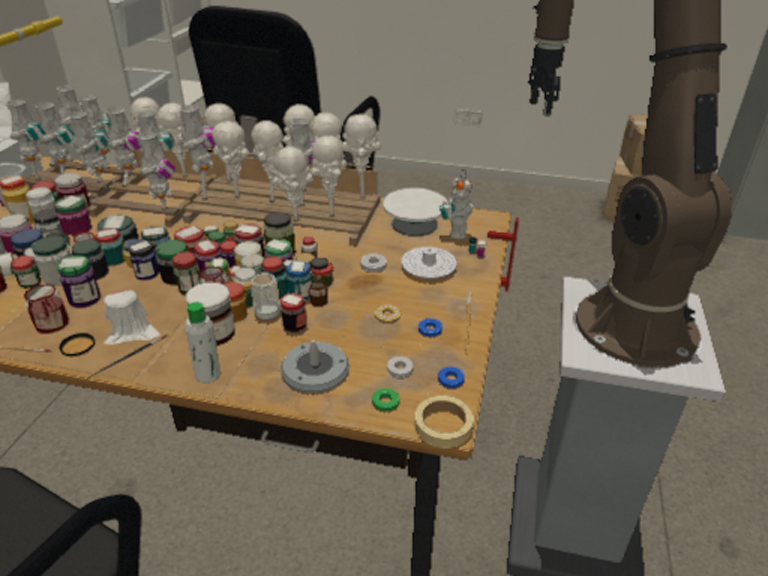

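The scene picture (768x576) shows:
- base at (270,373)
- wide race at (397,245)
- ball cage at (381,319)
- wheel head at (458,258)

There are four candidates for the narrow race: blue (420,352), blue (412,432), green (323,443) and plain steel (361,400). The steel one fits, since coloured ones are excluded. I'll confirm it later in a wrist close-up. First I go to the wide race, passing high.

Request:
{"op": "arm_command", "data": {"offset": [[0.42,-0.25,0],[0.84,-0.5,0],[0.84,-0.5,0],[0.84,-0.5,0]], "twist": [0,0,0,0], "grip": [1,1,1,1], "grip_force": 30}}

```text
clock: 1.4
position: [343.9, -446.9, 231.6]
eef_rot: [-3.069, -0.671, -0.001]
wrist_force: [-0.3, -0.7, 0.9]
opening: 85.5
grasp_force: 0.0
```

Request:
{"op": "arm_command", "data": {"offset": [[0.42,-0.25,0],[0.84,-0.5,0],[0.84,-0.5,0],[0.84,-0.5,0]], "twist": [0,0,0,0], "grip": [1,1,1,1]}}

```text
clock: 1.9
position: [426.6, -328.0, 231.4]
eef_rot: [3.07, 0.668, 0.0]
wrist_force: [-0.8, -0.5, -0.1]
opening: 85.4
grasp_force: 0.0
```

Request:
{"op": "arm_command", "data": {"offset": [[0.42,-0.25,0],[0.84,-0.5,0],[0.84,-0.5,0],[0.84,-0.5,0]], "twist": [0,0,0,0], "grip": [1,1,1,1]}}

```text
clock: 2.4
position: [509.9, -208.5, 231.1]
eef_rot: [3.07, 0.666, -0.0]
wrist_force: [-0.6, -1.2, -0.5]
opening: 85.8
grasp_force: 0.0
```

Request:
{"op": "arm_command", "data": {"offset": [[0.42,-0.25,0.2],[0.84,-0.5,0.5],[0.84,-0.5,0.8],[0.84,-0.5,0.8],[0.84,-0.5,0.8]], "twist": [0,0,0,0,0], "grip": [1,1,1,1,1]}}

```text
clock: 3.02
position: [592.6, -90.3, 111.1]
eef_rot: [3.07, 0.661, -0.003]
wrist_force: [-0.6, 0.1, 0.4]
opening: 85.1
grasp_force: 0.0
```

```bash
cat >> h.py <<'E'
def fitc(xy):
    A=np.c_[2*xy,np.ones(len(xy))]; s=np.linalg.lstsq(A,(xy**2).sum(1),rcond=None)[0]
    return s[:2],np.sqrt(s[2]+s[:2]@s[:2])
def measure(label,zt,r,near=None,cam="wrist",p=None,w=None,tol=4):
    "centre of disc top of radius r at height zt, by back-projecting the mask outline on z=zt"
    if w is None: p,d,w=cloud(cam)
    K,M=T(cam); s=sense(); tp=s["position"][:2] if near is None else np.array(near)
    best=None
    for reg in regions_of(cam,label):
        m=reg["mask"]&(abs(w[...,2]-zt)<tol)
        q=w[m][:,:2]
        if len(q)<30: continue
        c=np.median(q,0)
        if np.linalg.norm(c-tp)>60: continue
        h=cv2.convexHull(q.astype(np.float32))[:,0]
        c1,r1=fitc(h.astype(float)); c2,r2=cv2.minEnclosingCircle(h)
        print(label,round(reg["score"],2),len(q),"zmed",np.round(np.median(w[m][:,2]),1),"fit",np.round(c1,1),round(r1,1),"enc",np.round(c2,1),round(r2,1))
        if best is None: best=c1
    return best
def go(x,y,z):
    s=sense(); m=R.from_rotvec(s["eef_rot"]).as_matrix(); d=np.array([x,y,z])-s["position"]
    print("at",np.round(s["position"],1),"share",np.round(m.T@d/150,3),"yaw",np.round(np.degrees(np.arctan2(m[1,0],m[0,0])),2), "tilt",np.round(m[:2,2],4))
E
python3 - <<'E'
from h import *
p,d,w=cloud("wrist"); save("w1",p)
c=measure("wide_race",14,31,p=p,w=w)
if c is not None: go(c[0],c[1],2)
E
```

```text
wide_race 0.63 3137 zmed 13.6 fit [591.4 -89.5] 30.6 enc [591.2 -89.7] 31.1
at [593.7 -90.4 112.9] share [-0.012 -0.013  0.739] yaw 24.25 tilt [ 0.0019 -0.0017]
```

View pics/w1.png

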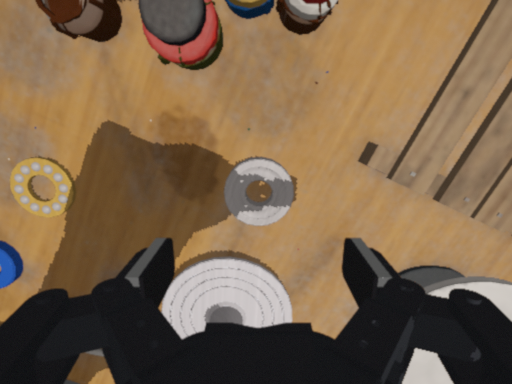

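The wide race sits at pixel (260,191), under the gripper, with its measured radius of 31 mm and top at 13.6 mm matching. Pose readings are noisy by about 1 mm, so I'll measure relative to the tool instead.

```bash
cat >> h.py <<'E'
def rel(label,zt,h=None,n=2,tol=4,thr=60):
    "object centre relative to TCP in tool x,y (mm), tool taken as vertical"
    M=np.array(cams.camera_info("wrist")["tool_from_camera"]); K=np.array(cams.camera_info("wrist")["intrinsics"]); out=[]
    for _ in range(n):
        z0=sense()["position"][2] if h is None else h
        p,d=cams.read_camera("wrist"); v,u=np.mgrid[:384,:512]
        c=np.stack([(u-K[0,2])/K[0,0]*d,(v-K[1,2])/K[1,1]*d,d],-1)
        t=c@M[:3,:3].T+M[:3,3]; z=z0-t[...,2]
        for reg in regions_of("wrist",label):
            m=reg["mask"]&(abs(z-zt)<tol)&(d>0)
            if m.sum()<20: continue
            hu=cv2.convexHull(t[m][:,:2].astype(np.float32))[:,0]; c1,r1=fitc(hu.astype(float))
            if np.hypot(*c1)>thr: continue
            print(label,round(reg["score"],2),"z",np.round(np.median(z[m]),1),"rel mm",np.round(c1,1),"r",round(r1,1),"share",np.round(c1/150,3),"tcp z",round(z0,1)); out.append(c1)
    return p,t,z
E
python3 - <<'E'
from h import *
rel("wide_race",14,n=3); print(sense()["clock"])
E
```

```text
wide_race 0.75 z 13.6 rel mm [-1.9 -1.8] r 30.7 share [-0.013 -0.012] tcp z 112.9
wide_race 0.64 z 13.6 rel mm [-2.6 -1.1] r 30.7 share [-0.017 -0.007] tcp z 113.2
wide_race 0.92 z 13.6 rel mm [-2.5 -0.2] r 30.4 share [-0.017 -0.001] tcp z 112.8
3.425
```

Request:
{"op": "arm_command", "data": {"offset": [[-0.015,-0.007,0.3],[-0.015,-0.007,0.6],[-0.015,-0.007,0.7],[-0.015,-0.007,0.74],[-0.015,-0.007,0.74],[-0.015,-0.007,0.74],[-0.015,-0.007,0.74],[-0.015,-0.007,0.74]], "twist": [0,0,0,0,0,0,0,0], "grip": [1,1,1,1,1,0.6,0.6,0.6], "grip_force": 40}}

```text
clock: 4.42
position: [592.3, -87.8, 2.5]
eef_rot: [3.069, 0.664, 0.005]
wrist_force: [-2.4, -1.5, 12.9]
opening: 60.3
grasp_force: 40.2
```

Request:
{"op": "arm_command", "data": {"offset": [[0,0,0],[0,0,0],[0,0,0]], "twist": [0,0,0], "grip": [0.6,1,1]}}

```text
clock: 4.8
position: [591.0, -87.2, 0.6]
eef_rot: [3.07, 0.665, 0.001]
wrist_force: [-0.3, -0.1, 0.1]
opening: 85.0
grasp_force: 0.0
```

Request:
{"op": "arm_command", "data": {"offset": [[0,0,-0.3],[0,0,-0.6],[0,0,-0.74],[0,0,-0.74]], "twist": [0,0,0,0], "grip": [1,1,1,1]}}

```text
clock: 5.3
position: [592.0, -87.2, 113.0]
eef_rot: [3.069, 0.665, 0.005]
wrist_force: [-0.3, -0.6, -1.0]
opening: 85.2
grasp_force: 0.0
```

Run:
```python
from h import *
s=sense();print(s["position"],s["wrist_force"],s["opening"])
rel("wide_race",14,n=4); print(sense()["clock"])
```

```text
[592.00978541 -87.23426905 113.0383331 ] [-0.2852637  -0.62635544 -0.98917715] 85.21933253100984
wide_race 0.83 z 13.6 rel mm [-1.9 -1.4] r 30.7 share [-0.012 -0.009] tcp z 113.0
wide_race 0.79 z 13.6 rel mm [ 0.1 -0.6] r 30.6 share [ 0.001 -0.004] tcp z 110.7
wide_race 0.74 z 13.6 rel mm [ 0.5 -0.2] r 30.7 share [ 0.003 -0.001] tcp z 110.0
5.7
```

Request:
{"op": "arm_command", "data": {"offset": [[0.003,-0.001,0.3],[0.003,-0.001,0.6],[0.003,-0.001,0.71],[0.003,-0.001,0.71],[0.003,-0.001,0.71],[0.003,-0.001,0.71],[0.003,-0.001,0.71],[0.003,-0.001,0.71]], "twist": [0,0,0,0,0,0,0,0], "grip": [1,1,1,1,0.6,0.6,0.6,0.6], "grip_force": 40}}

```text
clock: 6.7
position: [592.7, -87.2, 7.5]
eef_rot: [3.069, 0.665, 0.005]
wrist_force: [-3.4, -0.8, 10.6]
opening: 58.2
grasp_force: 40.2
```

Request:
{"op": "arm_command", "data": {"offset": [[0,0,-0.2],[0,0,-0.5],[0,0,-0.9],[0,0,-0.9]], "twist": [0,0,0,0], "grip": [0.6,0.6,0.6,0.6]}}

```text
clock: 7.2
position: [594.8, -87.1, 146.1]
eef_rot: [3.067, 0.664, 0.016]
wrist_force: [0.3, -1.0, -3.6]
opening: 57.8
grasp_force: 43.5
```

Run:
```python
from h import *
s=sense();print(s["position"],s["wrist_force"],s["opening"],s["grasp_force"])
p,d=cams.read_camera("wrist"); save("w2",p[120:384,100:420],2)
go(612,288,133); print(sense()["clock"])
```

```text
[594.84428022 -87.07995951 146.09867109] [ 0.33980476 -0.9691732  -3.58627283] 57.77539829750901 43.470332929864526
at [593.  -87.1 143.2] share [ 1.15  -2.224  0.067] yaw 24.44 tilt [ 0.0062 -0.0007]
7.25
```

View pics/w2.png

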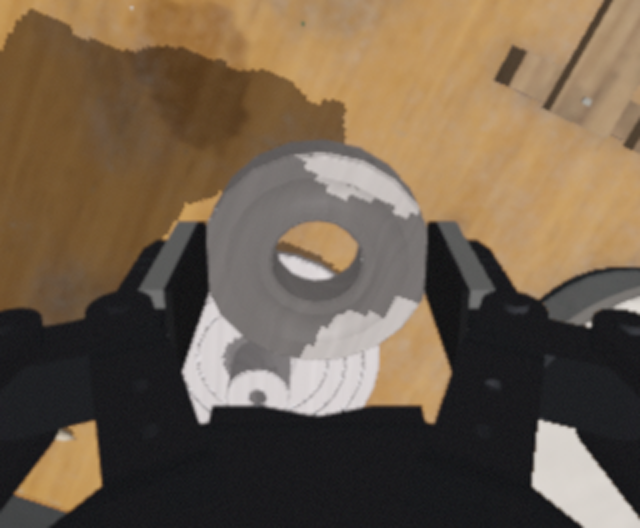

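Run:
```python
from h import *
p,t,z=rel("wide_race",143,h=143,n=2,tol=30)
for reg in regions_of("wrist","wide_race")[:2]:
    q=t[reg["mask"]]; m=reg["mask"]&(abs(t[...,2]-np.median(q[:,2]))<6); q=t[m]
    print(reg["score"],"median",np.median(q,0)); A=np.c_[q[:,:2],np.ones(len(q))]
    print("plane",np.linalg.lstsq(A,q[:,2],rcond=None)[0])
for sg in(-1,1):
    f=t[(t[...,1]*sg>28)&(t[...,1]*sg<62)&(abs(t[...,0])<14)&(t[...,2]<25)&(t[...,2]>-60)]
    print(sg,len(f),"finger z pct",np.percentile(f[:,2],[50,90,99,100]))
s=sense();print(s["position"],s["clock"],s["wrist_force"],s["opening"])
```

```text
wide_race 0.76 z 148.6 rel mm [-2.1 -1.6] r 30.6 share [-0.014 -0.011] tcp z 143
wide_race 0.6 z 148.6 rel mm [-2.1 -1.5] r 30.7 share [-0.014 -0.01 ] tcp z 143
0.6 median [ 0.69349346 -1.79354274 -5.72534764]
plane [ 2.66385427e-03  3.23804430e-03 -5.53056346e+00]
-1 4787 finger z pct [-51.53699498 -16.05323251  -5.75507893   6.19764606]
1 3604 finger z pct [-55.25219886 -27.70452906 -12.30804188  -7.71910679]
[590.18465171 -86.88681088 138.39974009] 7.5 [ 0.15320424 -0.05572943 -1.83953543] 57.80616983549753
```

Request:
{"op": "arm_command", "data": {"offset": [[0.13,-0.25,0],[0.26,-0.5,0],[0.39,-0.74,0]], "twist": [0,0,0], "grip": [0.6,0.6,0.6]}}

```text
clock: 7.88
position: [597.9, 39.6, 138.6]
eef_rot: [-3.07, -0.665, 0.003]
wrist_force: [-0.3, 0.1, -2.1]
opening: 57.9
grasp_force: 43.4
```

Request:
{"op": "arm_command", "data": {"offset": [[0.13,-0.25,0],[0.26,-0.5,0],[0.39,-0.74,0]], "twist": [0,0,0], "grip": [0.6,0.6,0.6]}}

```text
clock: 8.25
position: [605.2, 164.9, 138.5]
eef_rot: [3.07, 0.666, -0.003]
wrist_force: [1.2, 0.1, -2.3]
opening: 58.0
grasp_force: 43.4
```

Request:
{"op": "arm_command", "data": {"offset": [[0.13,-0.25,0],[0.26,-0.5,0],[0.39,-0.74,0],[0.39,-0.74,0],[0.39,-0.74,0],[0.39,-0.74,0]], "twist": [0,0,0,0,0,0], "grip": [0.6,0.6,0.6,0.6,0.6,0.6]}}

```text
clock: 9.0
position: [613.3, 287.0, 139.2]
eef_rot: [3.07, 0.662, -0.002]
wrist_force: [0.4, -0.6, -2.8]
opening: 58.0
grasp_force: 43.5
```

Run:
```python
from h import *
s=sense();print(s["position"],s["clock"],s["wrist_force"],s["opening"])
p,t,z=rel("wide_race",138,n=2,tol=25)
save("w3",p)
s=sense();print(s["position"])
rel("base",20,n=2,tol=5,thr=150)
p,d=cams.read_camera("side"); save("s3",p[200:320,150:310],4)
```

```text
[613.33611846 286.9940639  139.18639165] 9.0 [ 0.37771071 -0.64825687 -2.78836365] 57.984222993548855
wide_race 0.55 z 144.8 rel mm [-2.1 -1.4] r 30.7 share [-0.014 -0.009] tcp z 139.2
wide_race 0.72 z 145.2 rel mm [-2.1 -1.5] r 30.8 share [-0.014 -0.01 ] tcp z 139.6
[613.40234164 287.95337436 139.85869819]
base 0.69 z 19.6 rel mm [-3.5 -3.6] r 61.4 share [-0.024 -0.024] tcp z 139.9
base 0.85 z 19.7 rel mm [-3.7 -3.1] r 61.4 share [-0.025 -0.021] tcp z 139.9
```

View pics/w3.png

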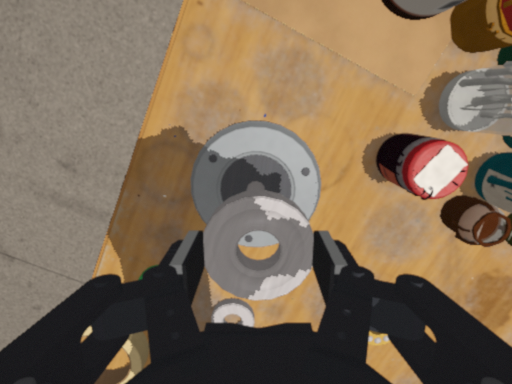

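The wide race is held level at (258,247), above the base, whose recess shows at (255,178). I'll shift slightly, lower it to just above the spindle tip, and check.

Request:
{"op": "arm_command", "data": {"offset": [[-0.01,-0.012,0.1],[-0.01,-0.012,0.2],[-0.01,-0.012,0.3],[-0.01,-0.012,0.3],[-0.01,-0.012,0.3]], "twist": [0,0,0,0,0], "grip": [0.6,0.6,0.6,0.6,0.6]}}

```text
clock: 10.07
position: [611.2, 290.0, 94.9]
eef_rot: [-3.07, -0.665, -0.0]
wrist_force: [0.4, 0.3, -1.1]
opening: 57.9
grasp_force: 43.5
```

```bash
cat >> h.py <<'E'
def spindle(t,z,lo=55,hi=74,r=16):
    "tool x,y of the visible part of the spindle near the TCP axis, by height"
    m=(z>lo)&(z<hi)&(np.hypot(t[...,0],t[...,1])<r); q=t[m]; zz=z[m]
    print("spindle px",m.sum(), "topz",np.round(np.percentile(zz,[50,98]),1) if len(q) else "")
    for a in range(lo,hi,3):
        k=(zz>=a)&(zz<a+3)
        if k.sum()>4: print(a,k.sum(),"x",np.round([q[k,0].min(),q[k,0].max()],1),"y",np.round([q[k,1].min(),q[k,1].max()],1))
E
python3 - <<'E'
from h import *
p,t,z=rel("wide_race",98,n=2,tol=25); save("w4",p[150:330,150:370],3)
spindle(t,z)
s=sense();print(s["position"],s["clock"])
E
```

```text
wide_race 0.79 z 100.5 rel mm [-2.2 -1.6] r 30.8 share [-0.014 -0.011] tcp z 94.9
wide_race 0.76 z 101.0 rel mm [-2.1 -1.6] r 30.7 share [-0.014 -0.011] tcp z 95.4
spindle px 38 topz [72.  73.1]
70 36 x [-7.2 -3. ] y [-3.8  2.6]
[611.425087  290.0637398  95.4577631] 10.275
```

View pics/w4.png

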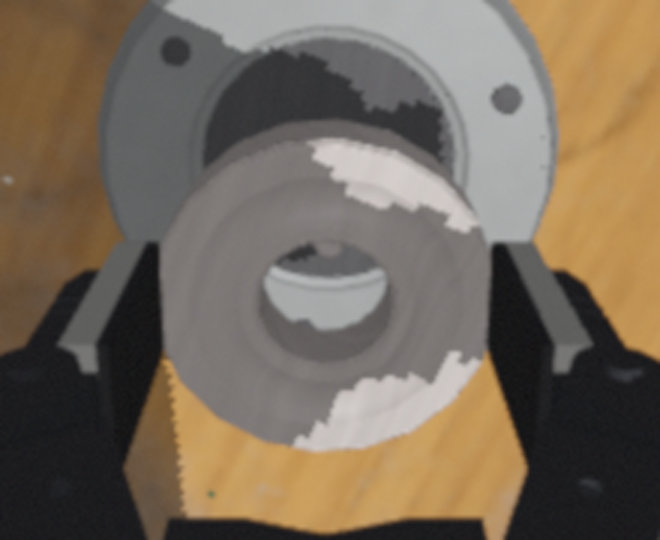

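View pics/s3.png

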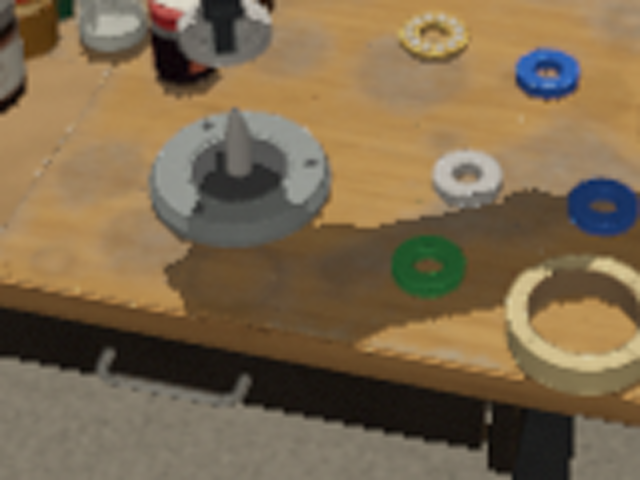

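Request:
{"op": "arm_command", "data": {"offset": [[-0.006,0.004,0.06],[-0.006,0.004,0.12],[-0.006,0.004,0.17],[-0.006,0.004,0.17],[-0.006,0.004,0.17],[-0.006,0.004,0.17]], "twist": [0,0,0,0,0,0], "grip": [0.6,0.6,0.6,0.6,0.6,0.6]}}

```text
clock: 11.02
position: [610.7, 289.1, 69.6]
eef_rot: [-3.07, -0.665, -0.001]
wrist_force: [0.4, 0.8, -2.5]
opening: 58.1
grasp_force: 43.5
```

Run:
```python
from h import *
p,t,z=rel("wide_race",73,n=2,tol=25)
spindle(t,z,lo=40,r=12)
s=sense();print(s["position"],s["clock"],s["wrist_force"])
save("w5",p[150:330,150:370],3)
```

```text
wide_race 0.8 z 75.3 rel mm [-2.  -1.6] r 30.6 share [-0.014 -0.011] tcp z 69.6
wide_race 0.8 z 75.2 rel mm [-2.  -1.6] r 30.5 share [-0.013 -0.01 ] tcp z 69.6
spindle px 455 topz [66.4 72.9]
52 8 x [-6.9 -2.1] y [-9.3  6.7]
55 13 x [-4.7 -0.2] y [-8.5  6. ]
58 51 x [-4.2  3.3] y [-7.8  5.3]
61 80 x [-8.2  3.4] y [-7.1 10.4]
64 90 x [-8.5  3. ] y [-6.4 10.2]
67 75 x [-7.9  2. ] y [-5.7 10.4]
70 129 x [-8.6  1.5] y [-4.6 10.2]
73 7 x [-7.8 -1.8] y [-3.4 10.7]
[610.59780591 289.0206759   69.53467704] 11.225 [-0.02045083 -0.36827235 -1.77922183]
```

View pics/w5.png

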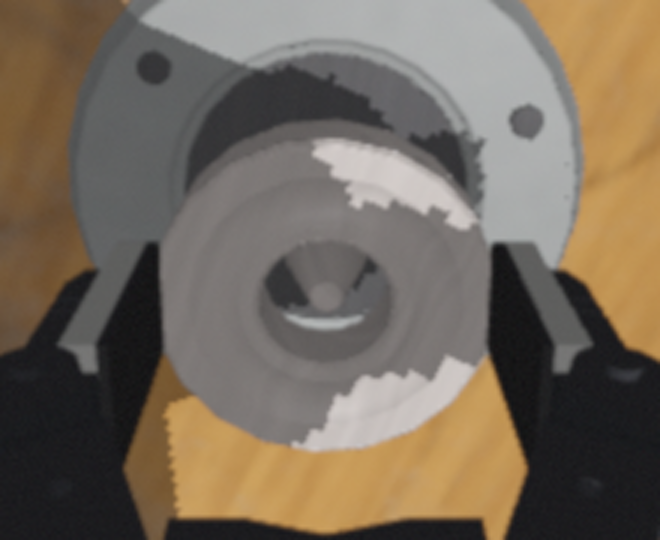

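The spindle shows in the bore at crop (327,297), which is tool (-3.0,-1.0). The ring is at (-2.0,-1.6), so I nudge by 1 mm and lower.

Request:
{"op": "arm_command", "data": {"offset": [[-0.007,0.003,0.05],[-0.007,0.003,0.1],[-0.007,0.003,0.15],[-0.007,0.003,0.2],[-0.007,0.003,0.24],[-0.007,0.003,0.27],[-0.007,0.003,0.285],[-0.007,0.003,0.285]], "twist": [0,0,0,0,0,0,0,0], "grip": [0.6,0.6,0.6,0.6,0.6,0.6,0.6,0.6]}}

```text
clock: 12.22
position: [609.7, 288.1, 26.5]
eef_rot: [3.07, 0.665, -0.0]
wrist_force: [0.5, 0.3, -3.0]
opening: 57.6
grasp_force: 43.5
```

Run:
```python
from h import *
p,t,z=rel("wide_race",32,n=2,tol=25)
s=sense();print(s["position"],s["clock"],s["wrist_force"])
```

```text
wide_race 0.57 z 32.2 rel mm [-6.9 -1.5] r 34.5 share [-0.046 -0.01 ] tcp z 26.5
wide_race 0.8 z 32.4 rel mm [-5.  -0.2] r 32.8 share [-0.034 -0.001] tcp z 26.8
[609.85951744 288.1844928   26.81154462] 12.425 [-0.52234308 -0.59143627 -1.47590948]
```

Request:
{"op": "arm_command", "data": {"offset": [[0,0,0.008],[0,0,0.008],[0,0,0.008],[0,0,0.008],[0,0,0.008]], "twist": [0,0,0,0,0], "grip": [0.6,0.6,0.8,1,1]}}

```text
clock: 13.05
position: [609.9, 288.2, 25.5]
eef_rot: [-3.07, -0.665, -0.001]
wrist_force: [0.3, 0.9, 0.4]
opening: 85.7
grasp_force: 0.0
```

Request:
{"op": "arm_command", "data": {"offset": [[0,0,-0.2],[0,0,-0.5],[0,0,-0.75],[0,0,-0.75],[0,0,-0.75],[0,0,-0.75]], "twist": [0,0,0,0,0,0], "grip": [1,1,1,1,1,1]}}

```text
clock: 13.8
position: [609.0, 287.6, 136.4]
eef_rot: [3.07, 0.665, -0.004]
wrist_force: [0.1, 0.8, -0.5]
opening: 85.5
grasp_force: 0.0
```

Run:
```python
from h import *
p,t,z=rel("wide_race",31,n=2,tol=3)
save("w6",p)
rel("base",20,n=1,tol=3)
spindle(t,z,lo=52,r=14)
s=sense();print(s["position"],s["clock"],s["wrist_force"])
go(516,89,139)
```

```text
wide_race 0.8 z 30.6 rel mm [-1.  -1.8] r 30.6 share [-0.007 -0.012] tcp z 136.4
wide_race 0.91 z 30.6 rel mm [-1.2 -1.5] r 30.6 share [-0.008 -0.01 ] tcp z 136.6
base 0.78 z 20.0 rel mm [ 0.1 -1.9] r 60.7 share [ 0.001 -0.013] tcp z 137.0
spindle px 312 topz [61.9 72.8]
52 56 x [-4.   8.3] y [-10.4   6.3]
55 43 x [-3.8  7.5] y [-9.5  5.4]
58 47 x [-3.7  6.6] y [-8.6  4.5]
61 38 x [-3.   5.4] y [-7.6  3.6]
64 36 x [-3.3  5.1] y [-6.8  2.7]
67 30 x [-2.7  3.7] y [-5.9  1.9]
70 60 x [-3.3  3.2] y [-5.1  1.1]
[609.55461767 288.05577639 137.4172423 ] 14.1 [-0.38721184 -0.4660342   0.93997072]
at [609.6 288.1 137.4] share [-1.117  0.95  -0.01 ] yaw 24.45 tilt [-0.0006 -0.0003]
```

View pics/w6.png

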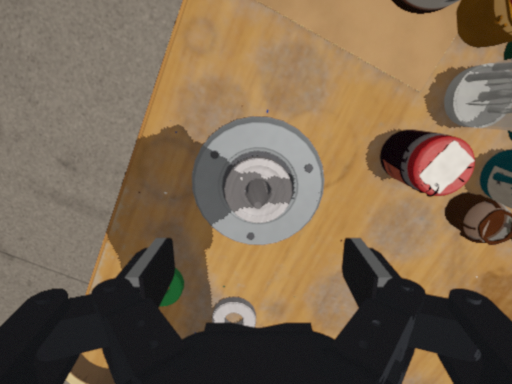

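The wide race lies in the recess at (258,190) with its top at 30.6 mm, concentric to about 1 mm. Next is the ball cage.

Request:
{"op": "arm_command", "data": {"offset": [[-0.28,0.24,0],[-0.56,0.475,0],[-0.56,0.475,0]], "twist": [0,0,0], "grip": [1,1,1]}}

```text
clock: 14.48
position: [561.6, 183.3, 137.7]
eef_rot: [3.069, 0.657, -0.003]
wrist_force: [0.4, -0.2, 0.6]
opening: 85.2
grasp_force: 0.0
```

Request:
{"op": "arm_command", "data": {"offset": [[-0.28,0.24,0.1],[-0.56,0.475,0.17],[-0.56,0.475,0.17],[-0.56,0.475,0.17],[-0.56,0.475,0.17],[-0.56,0.475,0.17]], "twist": [0,0,0,0,0,0], "grip": [1,1,1,1,1,1]}}

```text
clock: 15.22
position: [516.3, 90.2, 112.5]
eef_rot: [-3.069, -0.668, -0.001]
wrist_force: [0.1, 0.4, -0.8]
opening: 85.5
grasp_force: 0.0
```

Run:
```python
from h import *
p,t,z=rel("ball_cage",8.5,n=3,tol=4)
s=sense();print(s["position"],s["clock"])
```

```text
ball_cage 0.69 z 8.1 rel mm [-2.5 -0.6] r 27.5 share [-0.017 -0.004] tcp z 112.5
ball_cage 0.76 z 8.1 rel mm [-2.  -0.9] r 27.7 share [-0.013 -0.006] tcp z 112.4
ball_cage 0.7 z 8.1 rel mm [-1.6 -0.9] r 27.7 share [-0.011 -0.006] tcp z 112.3
[515.79567998  89.01920841 112.33563883] 15.525
```

Request:
{"op": "arm_command", "data": {"offset": [[-0.012,-0.005,0.3],[-0.012,-0.005,0.6],[-0.012,-0.005,0.7],[-0.012,-0.005,0.74],[-0.012,-0.005,0.74],[-0.012,-0.005,0.74]], "twist": [0,0,0,0,0,0], "grip": [1,1,1,1,0.85,0.7], "grip_force": 25}}

```text
clock: 16.27
position: [514.7, 89.0, 2.6]
eef_rot: [-3.07, -0.665, -0.003]
wrist_force: [0.4, 0.1, -0.4]
opening: 60.0
grasp_force: 0.0
```

Request:
{"op": "arm_command", "data": {"offset": [[0,0,0],[0,0,0],[0,0,0]], "twist": [0,0,0], "grip": [0.55,0.55,0.55]}}

```text
clock: 16.65
position: [514.6, 89.1, 2.7]
eef_rot: [-3.07, -0.665, -0.003]
wrist_force: [-2.0, -0.2, 7.2]
opening: 53.1
grasp_force: 24.7
```

Request:
{"op": "arm_command", "data": {"offset": [[0,0,-0.1],[0,0,-0.3],[0,0,-0.6],[0,0,-0.9],[0,0,-0.9],[0,0,-0.9],[0,0,-0.9]], "twist": [0,0,0,0,0,0,0], "grip": [0.55,0.55,0.55,0.55,0.55,0.55,0.55]}}

```text
clock: 17.52
position: [512.9, 88.5, 135.4]
eef_rot: [3.07, 0.665, -0.003]
wrist_force: [-0.5, -0.1, -0.5]
opening: 53.0
grasp_force: 26.6
```

Run:
```python
from h import *
p,t,z=rel("ball_cage",142,n=2,tol=25)
for reg in regions_of("wrist","ball_cage")[:1]:
    m=reg["mask"]&(abs(t[...,2])<15); q=t[m]; A=np.c_[q[:,:2],np.ones(len(q))]
    print("plane",np.linalg.lstsq(A,q[:,2],rcond=None)[0])
s=sense();print(s["position"],s["clock"],s["opening"],s["grasp_force"])
go(608.7,289.9,s["position"][2])
```

```text
ball_cage 0.86 z 140.5 rel mm [-0.6 -1.6] r 27.7 share [-0.004 -0.011] tcp z 135.4
ball_cage 0.77 z 140.4 rel mm [-0.5 -1.4] r 27.7 share [-0.003 -0.009] tcp z 135.3
plane [ 4.09146777e-03  3.53271034e-03 -5.04840630e+00]
[513.45667481  88.74729281 135.7164043 ] 17.775 52.607565971525716 26.651744617647637
at [513.5  88.7 135.7] share [ 1.133e+00 -9.580e-01 -1.000e-03] yaw 24.45 tilt [-0.0012 -0.0002]
```

Request:
{"op": "arm_command", "data": {"offset": [[0.28,-0.24,0],[0.567,-0.474,0],[0.567,-0.474,0]], "twist": [0,0,0], "grip": [0.55,0.55,0.55]}}

```text
clock: 18.15
position: [562.4, 194.3, 136.0]
eef_rot: [-3.065, -0.673, -0.002]
wrist_force: [-0.3, -0.5, -0.7]
opening: 52.8
grasp_force: 26.7
```

Request:
{"op": "arm_command", "data": {"offset": [[0.28,-0.24,0],[0.566,-0.474,0],[0.566,-0.474,0.15],[0.566,-0.474,0.3],[0.566,-0.474,0.37],[0.566,-0.474,0.37],[0.566,-0.474,0.37],[0.566,-0.474,0.37]], "twist": [0,0,0,0,0,0,0,0], "grip": [0.55,0.55,0.55,0.55,0.55,0.55,0.55,0.55]}}

```text
clock: 19.15
position: [610.2, 288.8, 81.9]
eef_rot: [-3.07, -0.665, -0.002]
wrist_force: [-0.1, 0.2, -0.9]
opening: 52.7
grasp_force: 26.7
```

```bash
cat >> h.py <<'E'
def tip(t,z,c,r=9,zt=72):
    "centroid of spindle-tip points near c"
    m=(abs(z-zt)<2.5)&(np.hypot(t[...,0]-c[0],t[...,1]-c[1])<r); q=t[m]
    if len(q): print("tip n",len(q),"mid",np.round((q.min(0)+q.max(0))/2,1)[:2],"mean",np.round(q.mean(0),1)[:2],"span",np.round(np.ptp(q,0),1)[:2])
E
python3 - <<'E'
from h import *
p,t,z=rel("ball_cage",85,n=2,tol=25)
tip(t,z,(-0.5,-1.5)); spindle(t,z,lo=40,r=12)
s=sense();print(s["position"],s["clock"],s["wrist_force"])
E
```

```text
ball_cage 0.67 z 86.8 rel mm [-0.6 -1.6] r 27.8 share [-0.004 -0.011] tcp z 81.9
ball_cage 0.55 z 86.5 rel mm [-0.5 -1.7] r 27.7 share [-0.003 -0.011] tcp z 81.6
tip n 107 mid [-1.4 -1.6] mean [-1.1 -1.4] span [6.9 6.5]
spindle px 253 topz [68.8 72.9]
58 13 x [-5. -0.] y [-7.6  5.1]
61 19 x [-3.4  1.7] y [-6.8  4.3]
64 57 x [-3.9  3.2] y [-6.2  3.6]
67 56 x [-3.6  2.8] y [-5.5  3. ]
70 98 x [-4.8  2. ] y [-4.8  1.7]
[609.80420444 288.65471914  81.27265268] 19.35 [ 0.20373378  0.23192647 -1.50293236]
```

Request:
{"op": "arm_command", "data": {"offset": [[-0.004,0,0.05],[-0.004,0,0.1],[-0.004,0,0.15],[-0.004,0,0.2],[-0.004,0,0.25],[-0.004,0,0.29],[-0.004,0,0.305],[-0.004,0,0.305]], "twist": [0,0,0,0,0,0,0,0], "grip": [0.55,0.55,0.55,0.55,0.55,0.55,0.55,0.55]}}

```text
clock: 20.35
position: [609.1, 288.4, 35.0]
eef_rot: [3.07, 0.665, -0.0]
wrist_force: [0.0, -0.1, -0.4]
opening: 52.6
grasp_force: 26.7
```

Request:
{"op": "arm_command", "data": {"offset": [[0,0,0.007],[0,0,0.007],[0,0,0.007]], "twist": [0,0,0], "grip": [0.55,0.55,0.55]}}

```text
clock: 20.72
position: [609.2, 288.4, 34.2]
eef_rot: [-3.07, -0.665, -0.0]
wrist_force: [0.5, 0.7, -1.3]
opening: 52.9
grasp_force: 26.7
```

Release it, rise and check. From there the plain steel narrow race is next.

Request:
{"op": "arm_command", "data": {"offset": [[0,0,0.004],[0,0,0.004],[0,0,0.004],[0,0,0.004]], "twist": [0,0,0,0], "grip": [0.65,0.8,1,1]}}

```text
clock: 21.22
position: [609.1, 288.3, 33.5]
eef_rot: [3.07, 0.665, 0.0]
wrist_force: [0.2, 0.4, 0.9]
opening: 85.4
grasp_force: 0.0
```

Request:
{"op": "arm_command", "data": {"offset": [[0,0,-0.2],[0,0,-0.45],[0,0,-0.69],[0,0,-0.69],[0,0,-0.69],[0,0,-0.69]], "twist": [0,0,0,0,0,0], "grip": [1,1,1,1,1,1]}}

```text
clock: 21.98
position: [608.4, 287.9, 135.6]
eef_rot: [3.07, 0.665, -0.003]
wrist_force: [0.0, 0.1, -0.8]
opening: 85.6
grasp_force: 0.0
```

Run:
```python
from h import *
p,t,z=rel("ball_cage",39,n=2,tol=4)
rel("base",20,n=1,tol=3); tip(t,z,(0,-1.5))
s=sense();print(s["position"],s["clock"],s["wrist_force"])
go(453,248,137)
```

```text
ball_cage 0.89 z 39.1 rel mm [ 0.7 -1.8] r 27.7 share [ 0.005 -0.012] tcp z 135.6
ball_cage 0.7 z 39.1 rel mm [ 0.7 -1.8] r 27.4 share [ 0.005 -0.012] tcp z 135.8
base 0.64 z 20.0 rel mm [ 0.4 -1.6] r 60.8 share [ 0.002 -0.011] tcp z 136.2
tip n 71 mid [ 0.5 -1.6] mean [ 0.6 -1.6] span [6.8 7. ]
[608.95741799 288.26205767 136.50447961] 22.275 [ 0.41092602 -0.70588692 -0.92302998]
at [609.  288.3 136.5] share [-1.058 -0.186 -0.003] yaw 24.45 tilt [-0.0006 -0.0003]
```

Request:
{"op": "arm_command", "data": {"offset": [[-0.28,-0.05,0],[-0.53,-0.093,0],[-0.53,-0.093,0]], "twist": [0,0,0], "grip": [1,1,1]}}

```text
clock: 22.65
position: [528.4, 267.7, 137.0]
eef_rot: [3.069, 0.667, -0.003]
wrist_force: [0.2, 0.8, 0.3]
opening: 85.4
grasp_force: 0.0
```

Request:
{"op": "arm_command", "data": {"offset": [[-0.28,-0.05,0.1],[-0.53,-0.093,0.16],[-0.53,-0.093,0.16],[-0.53,-0.093,0.16],[-0.53,-0.093,0.16],[-0.53,-0.093,0.16]], "twist": [0,0,0,0,0,0], "grip": [1,1,1,1,1,1]}}

```text
clock: 23.4
position: [453.7, 248.2, 113.0]
eef_rot: [-3.07, -0.664, -0.001]
wrist_force: [-0.5, -0.3, 0.2]
opening: 85.6
grasp_force: 0.0
```

Run:
```python
from h import *
p,t,z=rel("narrow_race",12,n=3,tol=4)
save("w7",p[80:300,120:400],2.5)
s=sense();print(s["position"],s["clock"])
```

```text
narrow_race 0.59 z 12.0 rel mm [-1.9 -1.1] r 24.6 share [-0.013 -0.007] tcp z 113.0
narrow_race 0.83 z 12.0 rel mm [-1.4 -1. ] r 24.6 share [-0.009 -0.007] tcp z 112.9
narrow_race 0.89 z 12.0 rel mm [-1. -1.] r 24.6 share [-0.007 -0.006] tcp z 112.9
[452.86917033 247.96215917 112.94181513] 23.7
```

View pics/w7.png

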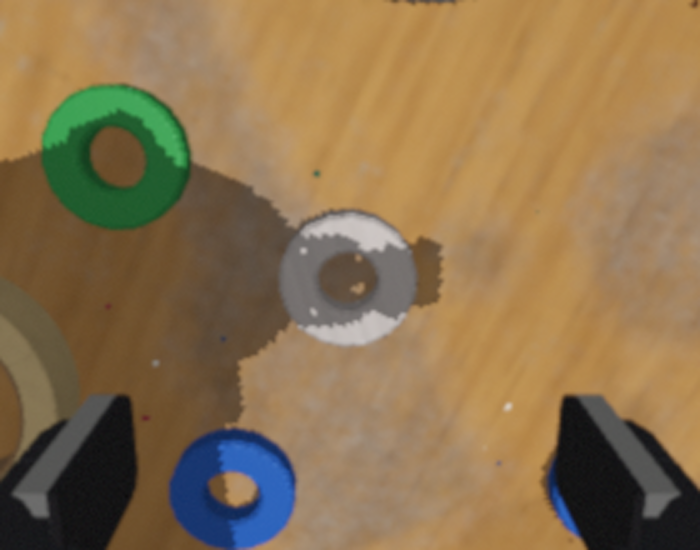

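The crop shows the plain steel ring at (348,278), 12 mm high and 49 mm across with no track. That makes it the narrow race. The green ring (115,155) and blue ring (233,488) stay alone.

Request:
{"op": "arm_command", "data": {"offset": [[-0.006,-0.006,0.3],[-0.006,-0.006,0.6],[-0.006,-0.006,0.7],[-0.006,-0.006,0.735],[-0.006,-0.006,0.735],[-0.006,-0.006,0.735],[-0.006,-0.006,0.735]], "twist": [0,0,0,0,0,0,0], "grip": [1,1,1,1,0.8,0.65,0.65], "grip_force": 30}}

```text
clock: 24.58
position: [452.2, 248.7, 3.6]
eef_rot: [-3.07, -0.665, -0.003]
wrist_force: [0.7, -0.0, -0.3]
opening: 55.5
grasp_force: 0.0
```

Request:
{"op": "arm_command", "data": {"offset": [[0,0,0],[0,0,0],[0,0,0]], "twist": [0,0,0], "grip": [0.48,0.48,0.48]}}

```text
clock: 24.95
position: [452.1, 248.5, 3.6]
eef_rot: [-3.07, -0.665, -0.002]
wrist_force: [-1.1, -1.1, 8.8]
opening: 47.6
grasp_force: 29.6
```

Request:
{"op": "arm_command", "data": {"offset": [[0,0,-0.1],[0,0,-0.3],[0,0,-0.6],[0,0,-0.9],[0,0,-0.9],[0,0,-0.9],[0,0,-0.9]], "twist": [0,0,0,0,0,0,0], "grip": [0.48,0.48,0.48,0.48,0.48,0.48,0.48]}}

```text
clock: 25.82
position: [450.8, 247.8, 136.7]
eef_rot: [3.07, 0.665, -0.003]
wrist_force: [-0.3, -0.4, -1.6]
opening: 47.4
grasp_force: 32.0
```

Run:
```python
from h import *
p,t,z=rel("narrow_race",142,n=2,tol=25)
for reg in regions_of("wrist","narrow_race")[:4]:
    m=reg["mask"]&(abs(t[...,2])<15); q=t[m]
    if len(q)<50: continue
    q=q[abs(q[:,2]-np.median(q[:,2]))<3]; A=np.c_[q[:,:2],np.ones(len(q))]
    print("plane",np.linalg.lstsq(A,q[:,2],rcond=None)[0])
s=sense();print(s["position"],s["clock"],s["opening"],s["grasp_force"])
go(608.4,289.6,s["position"][2])
```

```text
narrow_race 0.78 z 144.9 rel mm [-0.8 -1.5] r 25.0 share [-0.006 -0.01 ] tcp z 136.7
narrow_race 0.62 z 144.9 rel mm [-0.8 -1.4] r 24.9 share [-0.006 -0.009] tcp z 136.7
plane [ 4.67228405e-03  1.09999861e-03 -8.22537831e+00]
[451.31416353 248.25034301 137.08392365] 26.075 47.56576808243668 32.02879530166683
at [451.3 248.3 137.1] share [ 1.067e+00  1.830e-01 -1.000e-03] yaw 24.45 tilt [-0.0011 -0.0006]
```

Request:
{"op": "arm_command", "data": {"offset": [[0.28,0.05,0],[0.537,0.096,0],[0.537,0.096,0]], "twist": [0,0,0], "grip": [0.48,0.48,0.48]}}

```text
clock: 26.45
position: [533.4, 268.7, 137.1]
eef_rot: [-3.071, -0.663, -0.002]
wrist_force: [-0.9, -0.1, -0.9]
opening: 47.5
grasp_force: 32.0
```

Request:
{"op": "arm_command", "data": {"offset": [[0.28,0.05,0],[0.536,0.095,0],[0.536,0.095,0.15],[0.536,0.095,0.3],[0.536,0.095,0.37],[0.536,0.095,0.37],[0.536,0.095,0.37],[0.536,0.095,0.37]], "twist": [0,0,0,0,0,0,0,0], "grip": [0.48,0.48,0.48,0.48,0.48,0.48,0.48,0.48]}}

```text
clock: 27.45
position: [610.5, 289.2, 83.3]
eef_rot: [-3.07, -0.665, -0.002]
wrist_force: [1.2, 0.8, -0.6]
opening: 47.7
grasp_force: 32.0
```

Run:
```python
from h import *
p,t,z=rel("narrow_race",88,n=2,tol=25)
tip(t,z,(-0.8,-1.5)); spindle(t,z,lo=52,r=12)
s=sense();print(s["position"],s["clock"],s["wrist_force"])
```

```text
narrow_race 0.79 z 91.3 rel mm [-0.8 -1.5] r 24.9 share [-0.005 -0.01 ] tcp z 83.3
narrow_race 0.9 z 91.0 rel mm [-0.8 -1.4] r 24.7 share [-0.005 -0.01 ] tcp z 82.9
tip n 107 mid [-1.6 -1.3] mean [-1.6 -1.2] span [6.3 7.2]
spindle px 135 topz [71.5 73.1]
61 5 x [-6.1 -2.7] y [-6.2  3.8]
64 5 x [-3.9 -1.8] y [-5.5  3.7]
67 24 x [-3.8  0.6] y [-5.5  3. ]
70 96 x [-4.7  1.6] y [-4.2  1.7]
[610.19445402 288.94131655  82.60368559] 27.65 [ 0.26263675  0.33660267 -1.06595683]
```

Request:
{"op": "arm_command", "data": {"offset": [[-0.004,0.001,0.04],[-0.004,0.001,0.08],[-0.004,0.001,0.12],[-0.004,0.001,0.16],[-0.004,0.001,0.2],[-0.004,0.001,0.23],[-0.004,0.001,0.245],[-0.004,0.001,0.245]], "twist": [0,0,0,0,0,0,0,0], "grip": [0.48,0.48,0.48,0.48,0.48,0.48,0.48,0.48]}}

```text
clock: 28.65
position: [609.5, 288.5, 45.3]
eef_rot: [3.07, 0.665, -0.0]
wrist_force: [0.0, 0.1, -1.0]
opening: 47.4
grasp_force: 32.0
```

Request:
{"op": "arm_command", "data": {"offset": [[0,0,0.006],[0,0,0.006],[0,0,0.006]], "twist": [0,0,0], "grip": [0.48,0.48,0.48]}}

```text
clock: 29.02
position: [609.6, 288.6, 44.7]
eef_rot: [-3.07, -0.665, -0.001]
wrist_force: [0.4, -0.1, -1.0]
opening: 47.3
grasp_force: 32.1
```

Request:
{"op": "arm_command", "data": {"offset": [[0,0,0.003],[0,0,0.003],[0,0,0.003],[0,0,0.003]], "twist": [0,0,0,0], "grip": [0.6,0.8,1,1]}}

```text
clock: 29.52
position: [609.6, 288.6, 44.2]
eef_rot: [-3.07, -0.665, -0.0]
wrist_force: [-0.3, 0.1, 0.3]
opening: 85.3
grasp_force: 0.0
```

Request:
{"op": "arm_command", "data": {"offset": [[0,0,-0.2],[0,0,-0.45],[0,0,-0.7],[0,0,-0.7],[0,0,-0.7],[0,0,-0.7]], "twist": [0,0,0,0,0,0], "grip": [1,1,1,1,1,1]}}

```text
clock: 30.28
position: [608.8, 288.1, 147.7]
eef_rot: [3.07, 0.665, -0.004]
wrist_force: [0.4, -0.9, 0.3]
opening: 85.4
grasp_force: 0.0
```

Run:
```python
from h import *
p,t,z=rel("narrow_race",53,n=2,tol=4)
rel("base",20,n=1,tol=3); tip(t,z,(0,-1.5))
s=sense();print(s["position"],s["clock"],s["wrist_force"])
go(458,-115,170)
```

```text
narrow_race 0.89 z 52.8 rel mm [ 0.9 -1.8] r 24.3 share [ 0.006 -0.012] tcp z 147.7
narrow_race 0.92 z 52.8 rel mm [ 0.2 -1.8] r 24.7 share [ 0.001 -0.012] tcp z 147.9
base 0.94 z 20.0 rel mm [ 0.1 -1.5] r 60.7 share [ 0.   -0.01] tcp z 148.3
tip n 57 mid [ 0.2 -1.2] mean [ 0.2 -1.5] span [6.6 6.5]
[609.36582886 288.45039576 148.65767722] 30.575 [-0.3623832   0.3474171   0.10864191]
at [609.4 288.5 148.7] share [-2.032  2.031 -0.141] yaw 24.45 tilt [-0.0006 -0.0003]
```

Request:
{"op": "arm_command", "data": {"offset": [[-0.28,0.28,0],[-0.56,0.56,0],[-0.677,0.677,0]], "twist": [0,0,0], "grip": [1,1,1]}}

```text
clock: 30.95
position: [558.2, 150.1, 149.0]
eef_rot: [3.07, 0.66, -0.002]
wrist_force: [0.8, -0.2, -0.4]
opening: 85.4
grasp_force: 0.0
```

Request:
{"op": "arm_command", "data": {"offset": [[-0.28,0.28,0],[-0.56,0.56,0],[-0.677,0.677,0]], "twist": [0,0,0], "grip": [1,1,1]}}

```text
clock: 31.32
position: [507.7, 16.4, 149.2]
eef_rot: [3.07, 0.66, -0.001]
wrist_force: [0.4, 1.0, 0.3]
opening: 85.6
grasp_force: 0.0
```

Request:
{"op": "arm_command", "data": {"offset": [[-0.28,0.28,0],[-0.56,0.56,0],[-0.677,0.677,0],[-0.677,0.677,0],[-0.677,0.677,0],[-0.677,0.677,0],[-0.677,0.677,0]], "twist": [0,0,0,0,0,0,0], "grip": [1,1,1,1,1,1,1]}}

```text
clock: 32.2
position: [458.7, -113.9, 149.1]
eef_rot: [-3.07, -0.668, -0.0]
wrist_force: [0.1, 0.9, 1.4]
opening: 85.5
grasp_force: 0.0
```

```bash
cat >> h.py <<'E'
def boss(t,z,zt,c=(0,0),tol=3,R0=40):
    "centre of boss top at height zt near c"
    m=(abs(z-zt)<tol)&(np.hypot(t[...,0]-c[0],t[...,1]-c[1])<R0); k,l,st,ce=cv2.connectedComponentsWithStats(m.astype(np.uint8))
    i=1+np.argmax(st[1:,4]); q=t[l==i]; hu=cv2.convexHull(q[:,:2].astype(np.float32))[:,0].astype(float)
    print("boss n",len(q),"fit",*fitc(hu),"tool z",np.median(q[:,2]))
E
python3 - <<'E'
from h import *
p,t,z=rel("wheel_head",18,n=2,tol=4)
boss(t,z,48); save("w8",p)
s=sense();print(s["position"],s["clock"])
E
```

```text
wheel_head 0.72 z 18.1 rel mm [3.9 0.8] r 64.6 share [0.026 0.005] tcp z 149.1
wheel_head 0.81 z 18.0 rel mm [4.3 0.5] r 64.5 share [0.028 0.003] tcp z 149.1
boss n 910 fit [4.31519651 0.49800534] 15.795691600158584 tool z 101.04693495027236
[ 458.3748689  -114.57454173  149.07325732] 32.4
```

View pics/w8.png

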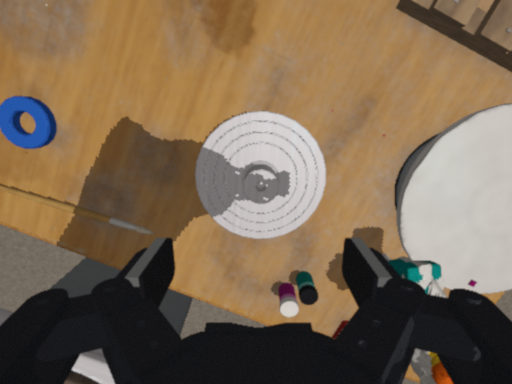

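The wheel head is at (261,175), boss up, with its plate at 18 mm and boss top at 48 mm as specified. Grasp it by the boss.

Request:
{"op": "arm_command", "data": {"offset": [[0.029,0.003,0.3],[0.029,0.003,0.55],[0.029,0.003,0.75],[0.029,0.003,0.81],[0.029,0.003,0.81],[0.029,0.003,0.81],[0.029,0.003,0.81]], "twist": [0,0,0,0,0,0,0], "grip": [1,1,1,1,0.8,0.6,0.45], "grip_force": 40}}

```text
clock: 33.28
position: [463.1, -113.7, 28.6]
eef_rot: [3.07, 0.665, 0.003]
wrist_force: [0.7, 0.3, 0.3]
opening: 38.2
grasp_force: 0.0
```

Request:
{"op": "arm_command", "data": {"offset": [[0,0,0],[0,0,0],[0,0,0],[0,0,0]], "twist": [0,0,0,0], "grip": [0.25,0.25,0.25,0.25]}}

```text
clock: 33.78
position: [463.2, -113.8, 28.6]
eef_rot: [3.07, 0.665, 0.003]
wrist_force: [-0.4, 0.2, 7.7]
opening: 29.9
grasp_force: 38.9
```

Request:
{"op": "arm_command", "data": {"offset": [[0,0,-0.1],[0,0,-0.3],[0,0,-0.6],[0,0,-0.8],[0,0,-0.8],[0,0,-0.8],[0,0,-0.8]], "twist": [0,0,0,0,0,0,0], "grip": [0.25,0.25,0.25,0.25,0.25,0.25,0.25]}}

```text
clock: 34.65
position: [461.5, -113.4, 146.5]
eef_rot: [-3.069, -0.665, 0.003]
wrist_force: [-0.1, -0.6, -2.3]
opening: 29.5
grasp_force: 40.3
```

Run:
```python
from h import *
p,t,z=rel("wheel_head",139,n=2,tol=25)
for reg in regions_of("wrist","wheel_head")[:1]:
    q=t[reg["mask"]]; q=q[abs(q[:,2]-np.median(q[:,2]))<3]; A=np.c_[q[:,:2],np.ones(len(q))]
    print("plane",np.linalg.lstsq(A,q[:,2],rcond=None)[0],len(q))
    hu=cv2.convexHull(q[:,:2].astype(np.float32))[:,0].astype(float); print(fitc(hu))
boss(t,-t[...,2],20,tol=5,R0=30); save("w9",p)
s=sense();print(s["position"],s["clock"],s["opening"],s["grasp_force"],s["wrist_force"])
go(608.4,289.6,s["position"][2])
```

```text
wheel_head 0.59 z 136.1 rel mm [-0.1 -1.5] r 64.6 share [-0.001 -0.01 ] tcp z 146.5
wheel_head 0.59 z 136.2 rel mm [-0.  -1.5] r 64.5 share [-0.   -0.01] tcp z 146.7
plane [ 1.31105345e-03 -8.66835548e-03  1.04771511e+01] 24778
(array([-0.0196907 , -1.48814269]), np.float64(64.50851160574223))
boss n 3576 fit [ 3.36568402 -1.14565003] 21.59343678324334 tool z -19.511056597586588
[ 462.12857845 -113.44235255  147.07639792] 34.9 29.69658073968505 40.28406322002411 [-0.57612394  0.15180324 -1.3856022 ]
at [ 462.1 -113.4  147.1] share [ 2.    -2.042 -0.   ] yaw 24.45 tilt [-0.001   0.0002]
```

View pics/w9.png

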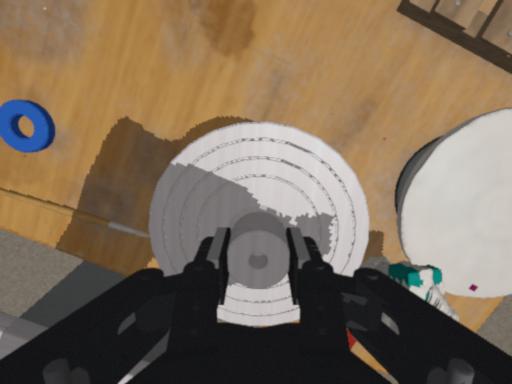

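The wheel head is held level by the boss, plate centre at tool (0,-1.5) and underside 28 mm below the TCP. I carry it to the base at this height.

Request:
{"op": "arm_command", "data": {"offset": [[0.25,-0.25,0],[0.5,-0.5,0],[0.667,-0.678,0]], "twist": [0,0,0], "grip": [0.25,0.25,0.25]}}

```text
clock: 35.28
position: [512.1, 23.1, 147.5]
eef_rot: [-3.069, -0.667, -0.001]
wrist_force: [-0.1, -0.4, -1.9]
opening: 30.6
grasp_force: 40.3
```

Request:
{"op": "arm_command", "data": {"offset": [[0.25,-0.25,0],[0.5,-0.5,0],[0.667,-0.678,0]], "twist": [0,0,0], "grip": [0.25,0.25,0.25]}}

```text
clock: 35.65
position: [560.8, 157.4, 147.3]
eef_rot: [-3.069, -0.668, -0.0]
wrist_force: [-0.0, -1.6, -2.8]
opening: 29.9
grasp_force: 40.3
```

Request:
{"op": "arm_command", "data": {"offset": [[0.25,-0.25,0],[0.5,-0.5,0],[0.667,-0.677,0],[0.667,-0.677,0.1],[0.667,-0.677,0.2],[0.667,-0.677,0.26],[0.667,-0.677,0.26],[0.667,-0.677,0.26]], "twist": [0,0,0,0,0,0,0,0], "grip": [0.25,0.25,0.25,0.25,0.25,0.25,0.25,0.25]}}

```text
clock: 36.65
position: [609.8, 287.9, 109.1]
eef_rot: [-3.071, -0.664, -0.001]
wrist_force: [-0.2, 0.3, -2.7]
opening: 29.7
grasp_force: 40.3
```

Run:
```python
from h import *
p,t,z=rel("wheel_head",98,n=4,tol=25)
s=sense();print(s["position"],s["clock"],s["wrist_force"]); go(609.3,288.3,81.5+5)
```

```text
wheel_head 0.6 z 98.5 rel mm [-0.2 -1.4] r 64.6 share [-0.002 -0.009] tcp z 109.1
wheel_head 0.7 z 98.8 rel mm [-0.2 -1.4] r 64.6 share [-0.001 -0.009] tcp z 109.4
wheel_head 0.97 z 98.6 rel mm [ 0.  -1.2] r 64.3 share [ 0.    -0.008] tcp z 109.2
wheel_head 0.65 z 98.4 rel mm [-0.1 -1.4] r 64.5 share [-0.    -0.009] tcp z 109.0
[609.46134375 288.41155926 108.78689262] 37.05 [ 0.47785251 -0.71992429 -1.73885   ]
at [609.5 288.4 108.8] share [-0.001  0.     0.149] yaw 24.46 tilt [0.0002 0.0001]
```

Request:
{"op": "arm_command", "data": {"offset": [[0,0,0.03],[0,0,0.06],[0,0,0.09],[0,0,0.12],[0,0,0.15],[0,0,0.17],[0,0,0.175],[0,0,0.175]], "twist": [0,0,0,0,0,0,0,0], "grip": [0.25,0.25,0.25,0.25,0.25,0.25,0.25,0.25]}}

```text
clock: 38.05
position: [609.5, 288.3, 82.4]
eef_rot: [3.07, 0.665, 0.0]
wrist_force: [0.5, -0.4, -1.7]
opening: 29.7
grasp_force: 40.3
```

Request:
{"op": "arm_command", "data": {"offset": [[0,0,0.008],[0,0,0.008],[0,0,0.008],[0,0,0.008]], "twist": [0,0,0,0], "grip": [0.25,0.25,0.25,0.25]}}

```text
clock: 38.55
position: [609.6, 288.5, 81.4]
eef_rot: [-3.07, -0.665, -0.001]
wrist_force: [-0.4, -0.4, 1.9]
opening: 29.8
grasp_force: 40.7
```

It is seated: the wrist force changed sign at the expected height. Now release.

Request:
{"op": "arm_command", "data": {"offset": [[0,0,0],[0,0,0],[0,0,0],[0,0,0],[0,0,0]], "twist": [0,0,0,0,0], "grip": [0.35,0.5,0.7,0.9,0.9]}}

```text
clock: 39.17
position: [609.4, 288.3, 81.1]
eef_rot: [3.07, 0.665, -0.0]
wrist_force: [1.2, -0.1, 0.1]
opening: 77.1
grasp_force: 0.0
```

Request:
{"op": "arm_command", "data": {"offset": [[0,0,-0.1],[0,0,-0.3],[0,0,-0.6],[0,0,-0.8],[0,0,-0.8],[0,0,-0.8],[0,0,-0.8]], "twist": [0,0,0,0,0,0,0], "grip": [1,1,1,1,1,1,1]}}

```text
clock: 40.05
position: [608.9, 288.0, 200.1]
eef_rot: [3.07, 0.665, -0.003]
wrist_force: [-0.2, 0.4, 0.0]
opening: 85.5
grasp_force: 0.0
```

Run:
```python
from h import *
p,t,z=rel("wheel_head",71,n=2,tol=4)
boss(t,z,101); 
for reg in regions_of("wrist","wheel_head")[:1]:
    q=t[reg["mask"]]; q=q[abs(q[:,2]-np.median(q[:,2]))<3]; A=np.c_[q[:,:2],np.ones(len(q))]
    print("plane",np.linalg.lstsq(A,q[:,2],rcond=None)[0],len(q))
p,d=cams.read_camera("side"); save("s9",p[180:320,150:310],4)
s=sense();print(s["position"],s["clock"],s["wrist_force"],s["opening"])
```

```text
wheel_head 0.96 z 70.8 rel mm [ 0.9 -1.5] r 64.5 share [ 0.006 -0.01 ] tcp z 200.1
wheel_head 0.57 z 70.8 rel mm [ 0.7 -1.4] r 64.6 share [ 0.005 -0.009] tcp z 200.2
boss n 909 fit [ 0.75958915 -1.46143177] 15.81839490269464 tool z 99.32658862138865
plane [-2.21446680e-03  4.14944840e-05  1.29368869e+02] 11848
[609.34589104 288.24669974 200.74577715] 40.35 [ 0.353704   -0.53437316  0.16054689] 85.6385984440636
```

View pics/s9.png

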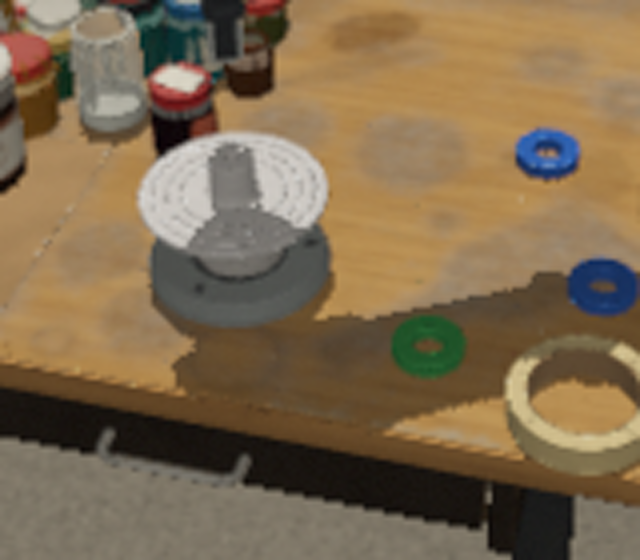

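The wheel head sits level on the stack at (235,190), with its plate top at 70.8 mm (proper height 71), centred and released. Jar, tape and the coloured rings have not been moved.

```bash
python3 -c "
from h import *
print(job.sign_off())"
```

```text
the job is handed in; nothing more can be done
None
```

The turntable is back together on its spindle: wide race, ball cage, narrow race, then the wheel head boss up. The head is level and released with its plate top at 70.8 mm (71 expected). I handed the job in at about 40 s; sign-off returned no verdict.

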